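# Find the tin with the slag lump by its weight

## Task

Three look-alike closed sample tins stand in a row, each on its own find card; the one with a lump of slag in it is the heaviest. Going along the row from the robot's left to its right, lift each tin clear of the table to feel its weight and set it back upright in the middle of its own card without dropping it, since the card is the only record of where it was found; leave the potsherds and the brush alone. Finish while still holding the heaviest tin up in the gripper, upright and still, about 20 cm above the table for a colleague to take, the other two standing on their own cards.

Things in the scene. Friction and masses are not known exactly. Their poses are not given: they have to be found in the camera images.
- tin_left: closed steel sample tin, 66 mm across, 62 mm high with its slip lid, upright; the one farthest to the robot's left (+y). Origin: centre of its underside; z up its axis. All three look alike; contents unseen, loose by a few mm. Weighs 0.17 to 0.65 kg when filled as here; the heaviest is at least 0.15 kg heavier than each other one, and can be any of the three
- card_left: blank white find card, 125 mm (x) by 75 mm (y), under 1 mm thick, lying flat and fixed on the table; the card of tin_left, which stands on its middle at the start. Origin: centre of its underside; z up
- tin_mid: closed steel sample tin, 66 mm across, 62 mm high with its slip lid, upright; the one in the middle of the row. Origin: centre of its underside; z up its axis. All three look alike; contents unseen, loose by a few mm. Weighs 0.17 to 0.65 kg when filled as here; the heaviest is at least 0.15 kg heavier than each other one, and can be any of the three
- card_mid: blank white find card, 125 mm (x) by 75 mm (y), under 1 mm thick, lying flat and fixed on the table; the card of tin_mid, which stands on its middle at the start. Origin: centre of its underside; z up
- tin_right: closed steel sample tin, 66 mm across, 62 mm high with its slip lid, upright; the one farthest to the robot's right (-y). Origin: centre of its underside; z up its axis. All three look alike; contents unseen, loose by a few mm. Weighs 0.17 to 0.65 kg when filled as here; the heaviest is at least 0.15 kg heavier than each other one, and can be any of the three
- card_right: blank white find card, 125 mm (x) by 75 mm (y), under 1 mm thick, lying flat and fixed on the table; the card of tin_right, which stands on its middle at the start. Origin: centre of its underside; z up
- table: the sorting table under a blue tarpaulin; its top is the flat surface at z = 0 that the cards and tins stand on. A fixed grey crate 140 mm high stands on it well to the robot's left, clear of the work
- sherd_big: loose flat buff potsherd about 150 x 125 x 13 mm, lying beyond the tins; a bystander. Origin: centre of its underside
- sherd_rim: loose flat brown potsherd about 90 x 65 x 10 mm, lying beyond the tins; a bystander. Origin: centre of its underside
- brush: loose wooden washing brush about 220 mm long and 34 mm high, lying bristles down to the robot's right of the tins; a bystander. Origin: on the table under the handle, x along the brush to its bristles
Mind the look-alikes: they are no part of the job. Leave any black or purple look-alike of the tin_left alone.

How it is judged:
On the way, in this order (a step that is already met when the one before it is completed fails the run):
1. the left tin is lifted clear of the table in the gripper while the other two stand (height (world z) of tin_left above 0.02 m and contact force between tin_left and the fingers above 1 N and height (world z) of each of tin_mid, tin_right below 0.006 m), for 0.3 s.
2. the middle tin is lifted clear of the table in the gripper while the other two stand (height (world z) of tin_mid above 0.02 m and contact force between tin_mid and the fingers above 1 N and height (world z) of each of tin_left, tin_right below 0.006 m), for 0.3 s.
3. the right tin is lifted clear of the table in the gripper while the other two stand (height (world z) of tin_right above 0.02 m and contact force between tin_right and the fingers above 1 N and height (world z) of each of tin_left, tin_mid below 0.006 m), for 0.3 s.
At the end, for the whole second after the job is handed in: The heaviest tin is held still in the gripper, underside over 150 mm above the table, within 0.25 rad of upright; the other two stand upright at rest on the table, each within 30 mm of the middle of its own card (being lighter, each presses on the table with under 3.7 N) (((height (world z) of tin_left above 0.15 m and angle between tin_left's own z axis and vertical below 0.25 rad and contact force between tin_left and the fingers above 1 N and linear speed of tin_left below 0.05 m/s and height (world z) of each of tin_mid, tin_right below 0.006 m and angle between each of tin_mid, tin_right's own z axis and vertical below 0.06 rad and horizontal distance between tin_mid and card_mid below 0.03 m and linear speed of each of tin_mid, tin_right below 0.03 m/s and contact force between tin_mid and table between 0.8 and 3.7 N and horizontal distance between tin_right and card_right below 0.03 m and contact force between tin_right and table between 0.8 and 3.7 N) or (height (world z) of tin_mid above 0.15 m and angle between tin_mid's own z axis and vertical below 0.25 rad and contact force between tin_mid and the fingers above 1 N and linear speed of tin_mid below 0.05 m/s and height (world z) of each of tin_left, tin_right below 0.006 m and angle between each of tin_left, tin_right's own z axis and vertical below 0.06 rad and horizontal distance between tin_left and card_left below 0.03 m and linear speed of each of tin_left, tin_right below 0.03 m/s and contact force between tin_left and table between 0.8 and 3.7 N and horizontal distance between tin_right and card_right below 0.03 m and contact force between tin_right and table between 0.8 and 3.7 N) or (height (world z) of tin_right above 0.15 m and angle between tin_right's own z axis and vertical below 0.25 rad and contact force between tin_right and the fingers above 1 N and linear speed of tin_right below 0.05 m/s and height (world z) of each of tin_left, tin_mid below 0.006 m and angle between each of tin_left, tin_mid's own z axis and vertical below 0.06 rad and horizontal distance between tin_left and card_left below 0.03 m and linear speed of each of tin_left, tin_mid below 0.03 m/s and contact force between tin_left and table between 0.8 and 3.7 N and horizontal distance between tin_mid and card_mid below 0.03 m and contact force between tin_mid and table between 0.8 and 3.7 N))); the arm keeps its last pose, push and grip.
It fails at once if a tin is let go above the table or thrown over ((height (world z) of tin_left above 0.012 m and contact force between tin_left and the fingers below 0.02 N) or (height (world z) of tin_mid above 0.012 m and contact force between tin_mid and the fingers below 0.02 N) or (height (world z) of tin_right above 0.012 m and contact force between tin_right and the fingers below 0.02 N)).
It fails at once if a tin is tipped far over (angle between any of tin_left, tin_mid, tin_right's own z axis and vertical above 0.6 rad).
It fails at once if a potsherd or the brush is shifted (distance of any of sherd_big, sherd_rim, brush from where it was at the start of the episode above 0.03 m).
It also fails if it takes over 70 s, if anything falls off the work surface, if the arm or the gripper's body presses on something with over 40 N, if the wrist force passes 120 N, or if a joint passes its speed limit or range.

## Robot

A 7-joint arm with a two-finger parallel gripper is mounted at the origin on the work surface. World frame = base frame: x ahead of the robot, y to its left, z up, the work surface at z = 0. Lengths are in m, angles in rad, forces in N, time in s.
With the tool pointing down it reaches from about 0.4 to 0.85 m from the base axis. Payload 4.5 kg.
Tool frame: the origin (TCP) lies where the fingers leave the gripper's body, on its centre line; the fingertips stand 64 mm ahead of it and the grasp point (between the pads) lies 45 mm ahead of it; z points along the fingers, y is the line along which they close (so a half turn about z gives the same grasp; the last joint's range is limited). The gripper opens to 88 mm and grips with 3 to 60 N. Pads are 18 mm wide; open, the fingers measure 123 mm over their backs; the gripper's body (75 mm by 187 mm) begins 45 mm behind the grasp point.
Start: joints at [1.239, 0.689, -0.195, 1.565, 0.157, 0.902, -0.215], TCP at [0.224, -0.584, 0.303] pointing down, gripper open.
Joint ranges: [-3.01, 3.01], [-0.46, 2.08], [-1.47, 1.51], [0.13, 2.56], [-1, 4.14], [0.04, 2.09], [-2.66, 2.66]. Speed limits (rad/s): [2.57, 2.57, 3.14, 3.14, 3.14, 3.14, 3.14].

## Interface

Orientations are given as a unit quaternion [x, y, z, w].
In Python, from plant import r gives the robot as it stands.
- The arm moves only by the tool play_rows, never from a script. Its arguments are lists of equal length, an entry for each row: "translation": the shift along the tool's x, y, z in m, a list of three; "delta_rot": the turn, a rotation vector about the tool's x, y, z in degrees, a list of three; "grip": the opening, from -1 (shut) to 1 (fully open). In form: {"translation": [[x, y, z], ...], "delta_rot": [[rx, ry, rz], ...], "grip": [grip, ...]}. A call has 1 to 20 rows; each row shifts and turns the commanded pose from where the row before left it, along the tool's axes as they then stand; what a row does not reach is not made up. A row lasts 1/8 s, in which the tool goes at most 62.5 mm and 10.7 degrees, less where a joint would pass 70% of its speed; a pose out of reach is approached as far as the arm can. A call with a gripper value outside its range is refused whole. The fingers move at their own pace and stop on an object; "squeeze" is the grip in N (left out, the last holds). Time passes only in rows, so rows that do not move let the fingers close. It gives the time, the measured TCP pose, the force, the opening and the grip force at its end, in the units of the state.
- r.get_state(): the state, without advancing time (a new reading comes with each control period).
- r.snapshot(name): name is "scene" or "top"; returns the picture (480x640x3 uint8, blue, green, red); there is no depth.
- r.get_calibration(name): a dict with "intrinsics" (3x3 intrinsics, pixels), "eye" and "rotation" of the camera in the world. Camera axes: x right, y up, looking along -z (the intrinsics and any distortion apply to the point x, -y, -z); pixel columns grow to the right and rows downward; lengths in m; the calibration is good to about 2 mm. A picture is of the moment at which its call begins. get_calibration takes no time and is no camera call.
- r.finish_job(): hands the job in; it is judged then, once.
Trained networks look in the newest picture that a camera, given by its name, has taken for a name from the list of things; names that differ only in an ending like _2 or _b are one class to them, and where a whole thing is asked for, a point or a joint stands for the part that bears it (a point fixed in the world has none). Each returns a list of dicts, best first, with "confidence" (0 to 1); they miss things now and then, are a little off and sometimes report something else, mostly with a low value. They report only what shows in the picture. A call takes as long as a camera call. They do not tell look-alikes from the thing itself.
- r.look_for(camera, target): "point" ([x, y, z] in m, in world coordinates, good to about 4 mm: the middle of the surface that is visible of it).
- r.silhouettes(camera, target): "pixels" (480x640 bool, what is visible of it).
The state is a dict: "clock": time; "q": joint angles; "qd": joint speeds; "joint_torque": joint torques, N m; "tool_pos": TCP position; "eef_rot": TCP orientation; "contact_force": force on the tool from outside, world axes, zero at the start; "moment": the same for the moment, N m; "opening": opening from 0.0 (shut) to 1.0 (fully open); "finger_force": force on a finger pad.
Only numpy, scipy, OpenCV 4.12 (cv2) and the standard library are available. Lean on these libraries where they do the work, as an engineer would, in place of code of your own. Each camera call takes 0.05 s, during which the arm holds its last target. There are 200 camera calls.

## Working session

There is one attempt and no reset: what is moved stays moved. The work goes in short steps, Python scripts to look and compute and a tool call to move; the robot and the scene stay as the last step left them, time stands still between calls to the robot, and variables do not carry over. Pictures are saved under pics/ and viewed, at most 10 in all, crops included, and the job is handed in when it is done.

Besides the shell and the picture viewer there is one more tool, called after "Call:" by a JSON object that holds its "op" and its "data", one argument or row to a line. play_rows: Moves the arm, as the interface text tells. Its arguments: {"type":"object","properties":{"translation":{"type":"array","items":{"type":"array","items":{"type":"number"}}},"delta_rot":{"type":"array","items":{"type":"array","items":{"type":"number"}}},"grip":{"type":"array","items":{"type":"number"}},"squeeze":{"type":"number"}},"required":["translation","delta_rot","grip"]}

```bash
mkdir -p pics; python3 - <<'E'
from plant import r
import cv2,numpy as np
for c in ["scene","top"]:
    im=r.snapshot(c); cv2.imwrite(f"pics/{c}0.png",im)
    k=r.get_calibration(c); print(c,k)
    for t in ["tin_left","card_left","card_mid"]:
        print(c,t,[(np.round(d["point"],3).tolist(),round(d["confidence"],2)) for d in r.look_for(c,t)])
s=r.get_state(); print(s)
E
```

```text
scene {'intrinsics': array([[526.51300878,   0.        , 324.62472121],
       [  0.        , 526.51300878, 229.60402573],
       [  0.        ,   0.        ,   1.        ]]), 'eye': array([1.34378575, 0.26091226, 0.63948885]), 'rotation': array([0.2556654 , 0.38005648, 0.74470944, 0.48538657])}
scene tin_left [([0.466, 0.225, 0.05], 0.84), ([0.328, 0.204, 0.051], 0.84), ([0.451, 0.332, 0.05], 0.57)]
scene card_left [([0.537, -0.156, 0.048], 0.59)]
scene card_mid [([0.564, 0.033, 0.001], 0.84)]
top {'intrinsics': array([[592.00380756,   0.        , 316.73095389],
       [  0.        , 592.00380756, 235.51369398],
       [  0.        ,   0.        ,   1.        ]]), 'eye': array([ 0.42564882, -0.06869198,  1.55322138]), 'rotation': array([ 0.02687529, -0.03035148, -0.69669079,  0.71622514])}
top tin_left [([0.441, 0.22, 0.061], 0.83), ([0.425, 0.327, 0.062], 0.7)]
top card_left [([0.433, 0.216, 0.004], 0.6), ([0.519, 0.015, 0.06], 0.22)]
top card_mid [([0.503, 0.018, -0.002], 0.85)]
{'clock': 0.4, 'q': array([ 1.23878426,  0.68924965, -0.19458683,  1.56546693,  0.15732642,
        0.90250193, -0.215092  ]), 'qd': array([-6.93754429e-05, -8.93734977e-05, -1.22079520e-03, -6.80705638e-04,
        4.68645046e-04, -1.02764983e-03,  5.39034065e-04]), 'joint_torque': array([ 1.53311295e-03, -5.26966131e+01, -1.26487188e+00, -1.53500497e+01,
       -5.20033529e-02,  1.59332099e-03,  8.27695885e-05]), 'tool_pos': array([ 0.22355177, -0.58357993,  0.3026043 ]), 'eef_rot': array([ 9.83314074e-01,  1.81915965e-01, -3.70849165e-05, -1.13237744e-04]), 'contact_force': array([-0.43274776, -0.23730123, -0.67244566]), 'moment': array([-0.00050239,  0.00321942,  0.00058789]), 'finger_force': 0.0, 'opening': 0.9990326469371049}
```

View pics/scene0.png

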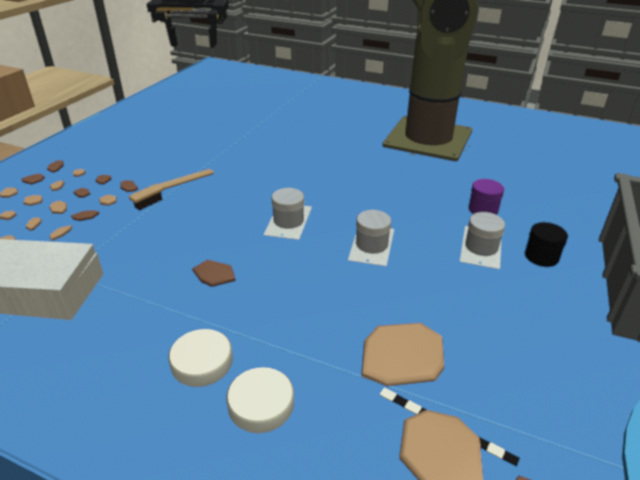

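View pics/top0.png

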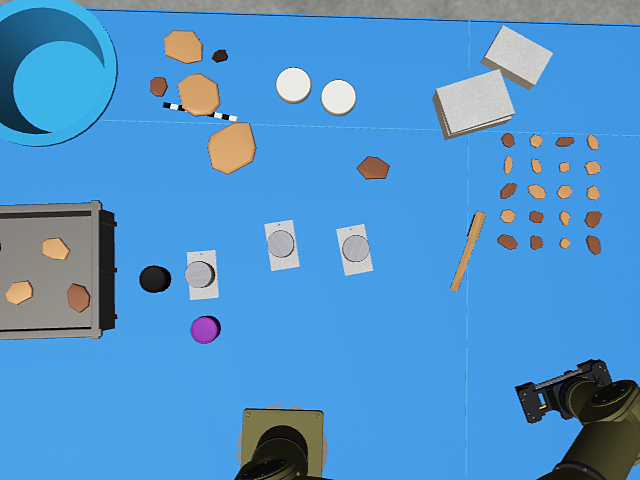

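The scene shows three grey tins on white cards. In the top view they are at (199,274), (281,243) and (356,248). Two look-alikes stand without cards: black at (155,278) and purple at (205,329). The left tin is therefore the grey one at (199,274), since it is on a card. I'll measure the tins and confirm this in a crop.

```bash
cat > h.py <<'E'
import numpy as np, cv2
from plant import r
from scipy.spatial.transform import Rotation as R
def ray(c,uv,z):
    k=r.get_calibration(c); K=k["intrinsics"]; M=R.from_quat(k["rotation"]).as_matrix()
    d=np.linalg.inv(K)@[uv[0],uv[1],1]; d=M@[d[0],-d[1],-d[2]]
    return k["eye"]+d*(z-k["eye"][2])/d[2]
def proj(c,p):
    k=r.get_calibration(c); M=R.from_quat(k["rotation"]).as_matrix()
    v=M.T@(np.array(p)-k["eye"]); w=k["intrinsics"]@[v[0],-v[1],-v[2]]
    return w[:2]/w[2]
def local(target):  # shift in tool axes from the present pose to world target TCP
    s=r.get_state(); return R.from_quat(s["eef_rot"]).inv().apply(np.array(target)-s["tool_pos"])
E
python3 - <<'E'
from h import *
im=cv2.imread("pics/top0.png"); g=im.copy()
hsv=cv2.cvtColor(im,cv2.COLOR_BGR2HSV)
low=((hsv[...,1]<70)&(hsv[...,2]>60)).astype(np.uint8)
for n,(u,v) in dict(left=(199,274),mid=(281,243),right=(356,248)).items():
    m=np.zeros_like(low); m[v-32:v+32,u-28:u+28]=low[v-32:v+32,u-28:u+28]
    c=max(cv2.findContours(m,0,1)[0],key=cv2.contourArea); rc=cv2.minAreaRect(c)
    ci=cv2.HoughCircles(cv2.GaussianBlur(cv2.cvtColor(im,6)[v-40:v+40,u-40:u+40],(3,3),0),cv2.HOUGH_GRADIENT,1,30,param1=80,param2=8,minRadius=11,maxRadius=16)
    print(n,rc,"card",ray("top",rc[0],0.0).round(4))
    if ci is not None:
        x,y,rad=ci[0][0]; print("  circ",x+u-40,y+v-40,rad,ray("top",(x+u-40,y+v-40),.062).round(4)); cv2.circle(g,(int(round(x+u-40)),int(round(y+v-40))),int(round(rad)),(0,0,255),1)
    cv2.drawContours(g,[cv2.boxPoints(rc).astype(int)],0,(0,255,0),1)
for n,p in dict(purple=(205,329),black=(155,278)).items(): print(n,ray("top",p,.06).round(3))
print("brush",ray("top",(455,290),0).round(3),"rim",ray("top",(374,168),0).round(3))
cv2.imwrite("pics/crop.png",cv2.resize(g[200:350,130:400],None,fx=2.9,fy=2.9,interpolation=cv2.INTER_NEAREST))
E
```

```text
left ((200.7614288330078, 274.6598815917969), (47.73552322387695, 31.77618408203125), 85.91438293457031) card [0.4406 0.2258 0.    ]
  circ 197.5 274.5 13.2 [0.4402 0.2222 0.062 ]
mid ((281.4826354980469, 244.88726806640625), (47.061702728271484, 28.510725021362305), 81.25383758544922) card [0.5245 0.0173 0.    ]
  circ 280.5 242.5 13.2 [0.5265 0.0166 0.062 ]
right ((354.48077392578125, 249.40386962890625), (47.26398468017578, 29.02518653869629), 78.69007110595703) card [ 0.5179 -0.1748  0.    ]
  circ 355.5 248.5 14.3 [ 0.5166 -0.1731  0.062 ]
purple [0.305 0.198 0.06 ]
black [0.429 0.329 0.06 ]
brush [ 0.419 -0.44   0.   ] rim [ 0.736 -0.222  0.   ]
```

View pics/crop.png

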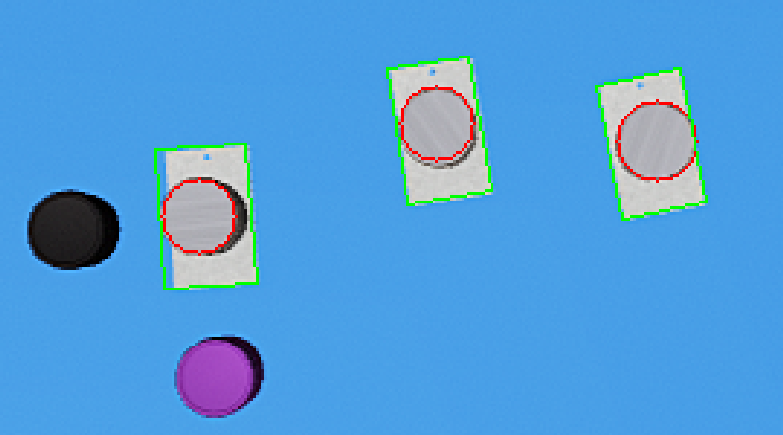

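The crop confirms it: the grey tins on cards are the targets, and the black and purple ones have no card. I estimate the tin centres at left (0.4405, 0.221), mid (0.525, 0.017) and right (0.517, -0.174). I'll turn the closing axis to the diagonal, which clears both look-alikes, and travel via a midpoint.

Call:
{"op": "play_rows", "data": {
  "translation": [
    [0,0,0],
    [0,0,0],
    [0,0,0],
    [0.04,-0.009,0.005],
    [0.04,-0.009,0.005],
    [0.04,-0.009,0.005],
    [0.04,-0.009,0.005],
    [0.04,-0.009,0.005],
    [0.04,-0.009,0.005],
    [0.04,-0.009,0.005],
    [0.04,-0.009,0.005],
    [0.04,-0.009,0.005],
    [0.04,-0.009,0.005],
    [0.04,-0.009,0.005],
    [0.04,-0.009,0.005],
    [0.04,-0.009,0.005],
    [0.04,-0.009,0.005],
    [0,0,0]
  ],
  "delta_rot": [
    [0,0,-9.7],
    [0,0,-9.7],
    [0,0,-9.6],
    [0,0,0],
    [0,0,0],
    [0,0,0],
    [0,0,0],
    [0,0,0],
    [0,0,0],
    [0,0,0],
    [0,0,0],
    [0,0,0],
    [0,0,0],
    [0,0,0],
    [0,0,0],
    [0,0,0],
    [0,0,0],
    [0,0,0]
  ],
  "grip": [1,1,1,1,1,1,1,1,1,1,1,1,1,1,1,1,1,1],
  "squeeze": 30
}}

```text
clock: 2.65
tool_pos: [0.4892, -0.0701, 0.2327]
eef_rot: [0.905, 0.425, 0.001, -0.001]
contact_force: [0.2, -0.4, -0.3]
opening: 0.996
finger_force: 0.0
```

```bash
python3 - <<'E'
from h import *
s=r.get_state(); print(s["clock"],s["q"].round(2),s["tool_pos"].round(4),R.from_quat(s["eef_rot"]).as_matrix().round(3).tolist(),s["contact_force"].round(2))
print(local([.4405,.221,.2]))
E
```

```text
2.65 [ 0.17  0.64 -0.19  2.03  0.24  0.5  -0.88] [ 0.4892 -0.0701  0.2327] [[0.638, 0.77, 0.002], [0.77, -0.638, 0.002], [0.003, 0.0, -1.0]] [ 0.21 -0.36 -0.33]
[ 0.19287422 -0.22328821  0.03319953]
```

Call:
{"op": "play_rows", "data": {
  "translation": [
    [0.0276,-0.0319,0.0047],
    [0.0276,-0.0319,0.0047],
    [0.0276,-0.0319,0.0047],
    [0.0276,-0.0319,0.0047],
    [0.0276,-0.0319,0.0047],
    [0.0276,-0.0319,0.0047],
    [0.0276,-0.0319,0.0047],
    [0,0,0],
    [0,0,0]
  ],
  "delta_rot": [
    [0,0,0],
    [0,0,0],
    [0,0,0],
    [0,0,0],
    [0,0,0],
    [0,0,0],
    [0,0,0],
    [0,0,0],
    [0,0,0]
  ],
  "grip": [1,1,1,1,1,1,1,1,1]
}}

```text
clock: 3.78
tool_pos: [0.441, 0.2162, 0.1999]
eef_rot: [0.907, 0.422, -0.0, 0.001]
contact_force: [0.2, -0.2, 0.2]
opening: 0.997
finger_force: 0.0
```

```bash
python3 - <<'E'
from h import *
s=r.get_state(); print(s["clock"],s["q"].round(2),s["tool_pos"].round(4),R.from_quat(s["eef_rot"]).as_matrix().round(3).tolist(),s["contact_force"].round(2))
print(local([.4405,.221,.078]))
im=r.snapshot("scene"); cv2.imwrite("pics/s1.png",cv2.resize(im[130:330,400:640],None,fx=3,fy=3))
E
```

```text
3.775 [-0.5   0.69 -0.08  2.06  0.13  0.4  -1.38] [0.441  0.2162 0.1999] [[0.644, 0.765, -0.0], [0.765, -0.644, -0.001], [-0.001, 0.001, -1.0]] [ 0.19 -0.22  0.23]
[ 0.00353193 -0.00358837  0.12188136]
```

View pics/s1.png

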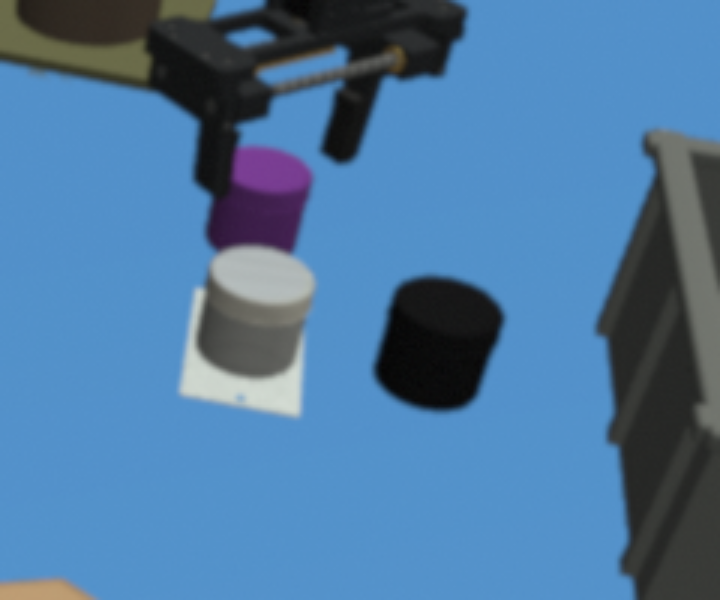

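The crop shows the open gripper above and behind the grey left tin at crop (255,310), which is on its card. Purple at (258,200) and black at (440,345) stay clear of the diagonal fingers. Next I'll descend and grip.

Call:
{"op": "play_rows", "data": {
  "translation": [
    [0.0035,-0.0036,0],
    [0,0,0.03],
    [0,0,0.03],
    [0,0,0.025],
    [0,0,0.02],
    [0,0,0.013],
    [0,0,0.008],
    [0,0,0],
    [0,0,0],
    [0,0,0],
    [0,0,0],
    [0,0,0],
    [0,0,0],
    [0,0,0],
    [0,0,0]
  ],
  "delta_rot": [
    [0,0,0],
    [0,0,0],
    [0,0,0],
    [0,0,0],
    [0,0,0],
    [0,0,0],
    [0,0,0],
    [0,0,0],
    [0,0,0],
    [0,0,0],
    [0,0,0],
    [0,0,0],
    [0,0,0],
    [0,0,0],
    [0,0,0]
  ],
  "grip": [1,1,1,1,1,1,1,1,-1,-1,-1,-1,-1,-1,-1],
  "squeeze": 30
}}

```text
clock: 5.7
tool_pos: [0.4406, 0.2227, 0.0743]
eef_rot: [0.906, 0.422, 0.001, 0.0]
contact_force: [-0.8, -0.5, 6.2]
opening: 0.748
finger_force: 30.0
```

Call:
{"op": "play_rows", "data": {
  "translation": [
    [0,0,-0.005],
    [0,0,-0.01],
    [0,0,-0.015],
    [0,0,-0.015],
    [0,0,-0.01],
    [0,0,-0.005],
    [0,0,0],
    [0,0,0],
    [0,0,0],
    [0,0,0],
    [0,0,0],
    [0,0,0]
  ],
  "delta_rot": [
    [0,0,0],
    [0,0,0],
    [0,0,0],
    [0,0,0],
    [0,0,0],
    [0,0,0],
    [0,0,0],
    [0,0,0],
    [0,0,0],
    [0,0,0],
    [0,0,0],
    [0,0,0]
  ],
  "grip": [-1,-1,-1,-1,-1,-1,-1,-1,-1,-1,-1,-1]
}}

```text
clock: 7.2
tool_pos: [0.4402, 0.2227, 0.1337]
eef_rot: [0.906, 0.422, -0.0, 0.0]
contact_force: [0.5, 0.1, -2.2]
opening: 0.747
finger_force: 30.0
```

```bash
cat > w.py <<'E'
from h import *
F=[]
for i in range(8):
    im=r.snapshot("scene"); s=r.get_state(); F.append([*s["contact_force"],*s["moment"],*s["joint_torque"][1:4],s["finger_force"]])
F=np.array(F); print(F.mean(0).round(3),F.std(0).round(3),s["clock"],s["tool_pos"].round(4),s["q"].round(2))
E
python3 w.py
```

```text
[-5.2000e-02  1.0700e-01 -2.8610e+00 -2.1000e-02 -3.6000e-02 -3.0000e-03
 -4.8982e+01  8.2700e-01 -4.9090e+00  3.0000e+01] [0.511 0.537 0.518 0.018 0.022 0.027 0.009 0.    0.002 0.   ] 7.6 [0.4402 0.2227 0.1338] [-0.53  0.82 -0.05  2.09  0.15  0.24 -1.41]
```

The left tin reads about 2.9 N, roughly 0.29 kg. Setting it back down now.

Call:
{"op": "play_rows", "data": {
  "translation": [
    [0,0,0.01],
    [0,0,0.015],
    [0,0,0.015],
    [0,0,0.01],
    [0,0,0.005],
    [0,0,0.0025],
    [0,0,0.002],
    [0,0,0],
    [0,0,0],
    [0,0,0],
    [0,0,0],
    [0,0,0],
    [0,0,0],
    [0,0,0]
  ],
  "delta_rot": [
    [0,0,0],
    [0,0,0],
    [0,0,0],
    [0,0,0],
    [0,0,0],
    [0,0,0],
    [0,0,0],
    [0,0,0],
    [0,0,0],
    [0,0,0],
    [0,0,0],
    [0,0,0],
    [0,0,0],
    [0,0,0]
  ],
  "grip": [-1,-1,-1,-1,-1,-1,-1,-1,-1,0.6,0.7,0.8,1,1]
}}

```text
clock: 9.35
tool_pos: [0.4402, 0.2227, 0.0743]
eef_rot: [0.906, 0.422, 0.0, 0.0]
contact_force: [0.9, 0.6, 0.9]
opening: 0.994
finger_force: 0.0
```

Call:
{"op": "play_rows", "data": {
  "translation": [
    [0,0,-0.015],
    [0,0,-0.025],
    [0,0,-0.025],
    [0,0,-0.03],
    [0,0,-0.03],
    [0,0,0],
    [0,0,0]
  ],
  "delta_rot": [
    [0,0,0],
    [0,0,0],
    [0,0,0],
    [0,0,0],
    [0,0,0],
    [0,0,0],
    [0,0,0]
  ],
  "grip": [1,1,1,1,1,1,1]
}}

```text
clock: 10.22
tool_pos: [0.44, 0.2225, 0.1993]
eef_rot: [0.906, 0.422, -0.0, 0.0]
contact_force: [0.4, 0.5, -0.2]
opening: 1.002
finger_force: 0.0
```

```bash
python3 w.py; python3 - <<'E'
from h import *
r.snapshot("top")
for c in ("top","scene"): print([(d["point"],d["confidence"]) for d in r.look_for(c,"tin_left")])
print(local([.525,.017,.2]))
E
```

```text
[-2.4800e-01  1.9600e-01 -2.6100e-01 -2.0000e-02 -3.8000e-02 -3.0000e-03
 -4.5564e+01  3.1600e-01 -7.6820e+00  0.0000e+00] [0.52  0.422 0.514 0.02  0.024 0.026 0.273 0.002 0.049 0.   ] 10.625 [0.4401 0.2226 0.1989] [-0.51  0.69 -0.08  2.06  0.13  0.4  -1.4 ]
[([0.3064, 0.1964, 0.0596], 0.58), ([0.4321, 0.212, 0.0639], 0.54)]
[([0.451, 0.3324, 0.0515], 0.74), ([0.326, 0.2096, 0.0466], 0.65), ([0.4622, 0.2242, 0.0509], 0.62), ([0.5347, -0.158, 0.0506], 0.59)]
[-0.1029056   0.19727638 -0.00082216]
```

Call:
{"op": "play_rows", "data": {
  "translation": [
    [-0.0172,0.0329,0],
    [-0.0172,0.0329,0],
    [-0.0172,0.0329,0],
    [-0.0172,0.0329,0],
    [-0.0172,0.0329,0],
    [-0.0172,0.0329,0],
    [0,0,0],
    [0,0,0],
    [0,0,0],
    [0,0,0]
  ],
  "delta_rot": [
    [0,0,0],
    [0,0,0],
    [0,0,0],
    [0,0,0],
    [0,0,0],
    [0,0,0],
    [0,0,0],
    [0,0,0],
    [0,0,0],
    [0,0,0]
  ],
  "grip": [1,1,1,1,1,1,1,1,1,1]
}}

```text
clock: 12.02
tool_pos: [0.5247, 0.0178, 0.1994]
eef_rot: [0.906, 0.423, 0.0, -0.0]
contact_force: [-0.3, 0.5, 0.3]
opening: 1.0
finger_force: 0.0
```

```bash
python3 - <<'E'
from h import *
s=r.get_state();print(s["q"].round(2),local([.525,.017,.074]))
E
```

```text
[-0.02  0.72 -0.16  1.96  0.23  0.48 -1.05] [-0.00047168  0.00083034  0.12536245]
```

Call:
{"op": "play_rows", "data": {
  "translation": [
    [0,0.001,0.03],
    [0,0,0.03],
    [0,0,0.025],
    [0,0,0.02],
    [0,0,0.012],
    [0,0,0.008],
    [0,0,0],
    [0,0,0],
    [0,0,0],
    [0,0,0],
    [0,0,0],
    [0,0,0],
    [0,0,0],
    [0,0,0]
  ],
  "delta_rot": [
    [0,0,0],
    [0,0,0],
    [0,0,0],
    [0,0,0],
    [0,0,0],
    [0,0,0],
    [0,0,0],
    [0,0,0],
    [0,0,0],
    [0,0,0],
    [0,0,0],
    [0,0,0],
    [0,0,0],
    [0,0,0]
  ],
  "grip": [1,1,1,1,1,1,1,1,-1,-1,-1,-1,-1,-1]
}}

```text
clock: 13.78
tool_pos: [0.5252, 0.0165, 0.0746]
eef_rot: [0.906, 0.423, -0.0, -0.0]
contact_force: [-2.1, 0.6, 5.8]
opening: 0.752
finger_force: 30.0
```

Call:
{"op": "play_rows", "data": {
  "translation": [
    [0,0,-0.005],
    [0,0,-0.01],
    [0,0,-0.015],
    [0,0,-0.015],
    [0,0,-0.01],
    [0,0,-0.005],
    [0,0,0],
    [0,0,0],
    [0,0,0],
    [0,0,0],
    [0,0,0],
    [0,0,0]
  ],
  "delta_rot": [
    [0,0,0],
    [0,0,0],
    [0,0,0],
    [0,0,0],
    [0,0,0],
    [0,0,0],
    [0,0,0],
    [0,0,0],
    [0,0,0],
    [0,0,0],
    [0,0,0],
    [0,0,0]
  ],
  "grip": [-1,-1,-1,-1,-1,-1,-1,-1,-1,-1,-1,-1]
}}

```text
clock: 15.28
tool_pos: [0.5257, 0.016, 0.1343]
eef_rot: [0.906, 0.422, -0.0, 0.0]
contact_force: [0.6, -1.1, -4.8]
opening: 0.753
finger_force: 30.0
```

```bash
python3 w.py
```

```text
[ 1.8800e-01 -5.4100e-01 -5.3660e+00 -2.4000e-02 -4.1000e-02 -4.0000e-03
 -5.2516e+01 -1.6800e-01 -6.7980e+00  2.9999e+01] [0.326 0.407 0.333 0.017 0.027 0.022 0.009 0.    0.002 0.   ] 15.675 [0.5257 0.016  0.1343] [-0.05  0.84 -0.11  1.99  0.26  0.33 -1.07]
```

The middle tin reads about 5.1–5.4 N, clearly heavier than the left. Setting it down and going on to the right tin.

Call:
{"op": "play_rows", "data": {
  "translation": [
    [0,0,0.01],
    [0,0,0.015],
    [0,0,0.015],
    [0,0,0.01],
    [0,0,0.005],
    [0,0,0.0025],
    [0,0,0.002],
    [0,0,0],
    [0,0,0],
    [0,0,0],
    [0,0,0],
    [0,0,0],
    [0,0,0],
    [0,0,0]
  ],
  "delta_rot": [
    [0,0,0],
    [0,0,0],
    [0,0,0],
    [0,0,0],
    [0,0,0],
    [0,0,0],
    [0,0,0],
    [0,0,0],
    [0,0,0],
    [0,0,0],
    [0,0,0],
    [0,0,0],
    [0,0,0],
    [0,0,0]
  ],
  "grip": [-1,-1,-1,-1,-1,-1,-1,-1,-1,0.6,0.7,0.8,1,1]
}}

```text
clock: 17.42
tool_pos: [0.5258, 0.0161, 0.0749]
eef_rot: [0.906, 0.422, 0.0, 0.0]
contact_force: [0.7, 0.7, -0.4]
opening: 1.001
finger_force: 0.0
```

Call:
{"op": "play_rows", "data": {
  "translation": [
    [0,0,-0.015],
    [0,0,-0.025],
    [0,0,-0.025],
    [0,0,-0.03],
    [0,0,-0.03],
    [0,0,0],
    [0,0,0]
  ],
  "delta_rot": [
    [0,0,0],
    [0,0,0],
    [0,0,0],
    [0,0,0],
    [0,0,0],
    [0,0,0],
    [0,0,0]
  ],
  "grip": [1,1,1,1,1,1,1]
}}

```text
clock: 18.3
tool_pos: [0.5254, 0.0159, 0.1998]
eef_rot: [0.906, 0.422, -0.0, 0.0]
contact_force: [-0.9, 0.6, -0.1]
opening: 0.999
finger_force: 0.0
```

```bash
python3 - <<'E'
from h import *
s=r.get_state();print(s["q"].round(2),local([.517,-.174,.2]))
E
```

```text
[-0.02  0.72 -0.16  1.96  0.24  0.48 -1.05] [-1.50768758e-01  1.15770181e-01 -1.29186981e-04]
```

Call:
{"op": "play_rows", "data": {
  "translation": [
    [-0.0251,0.0193,0],
    [-0.0251,0.0193,0],
    [-0.0251,0.0193,0],
    [-0.0251,0.0193,0],
    [-0.0251,0.0193,0],
    [-0.0251,0.0193,0],
    [0,0,0],
    [0,0,0],
    [0,0,0],
    [0,0,0]
  ],
  "delta_rot": [
    [0,0,0],
    [0,0,0],
    [0,0,0],
    [0,0,0],
    [0,0,0],
    [0,0,0],
    [0,0,0],
    [0,0,0],
    [0,0,0],
    [0,0,0]
  ],
  "grip": [1,1,1,1,1,1,1,1,1,1]
}}

```text
clock: 19.55
tool_pos: [0.5177, -0.1726, 0.1998]
eef_rot: [0.906, 0.423, 0.0, -0.0]
contact_force: [0.1, 0.3, -0.4]
opening: 1.0
finger_force: 0.0
```

```bash
python3 - <<'E'
from h import *
s=r.get_state();print(s["q"].round(2),local([.517,-.174,.074]))
E
```

```text
[ 0.37  0.74 -0.22  1.9   0.3   0.53 -0.75] [-0.00153874  0.00045463  0.12577525]
```

Call:
{"op": "play_rows", "data": {
  "translation": [
    [-0.001,0,0.03],
    [0,0,0.03],
    [0,0,0.025],
    [0,0,0.02],
    [0,0,0.012],
    [0,0,0.008],
    [0,0,0],
    [0,0,0],
    [0,0,0],
    [0,0,0],
    [0,0,0],
    [0,0,0],
    [0,0,0],
    [0,0,0]
  ],
  "delta_rot": [
    [0,0,0],
    [0,0,0],
    [0,0,0],
    [0,0,0],
    [0,0,0],
    [0,0,0],
    [0,0,0],
    [0,0,0],
    [0,0,0],
    [0,0,0],
    [0,0,0],
    [0,0,0],
    [0,0,0],
    [0,0,0]
  ],
  "grip": [1,1,1,1,1,1,1,1,-1,-1,-1,-1,-1,-1]
}}

```text
clock: 21.3
tool_pos: [0.517, -0.1746, 0.0751]
eef_rot: [0.906, 0.422, 0.0, 0.0]
contact_force: [0.6, 1.2, 5.2]
opening: 0.746
finger_force: 30.0
```

Call:
{"op": "play_rows", "data": {
  "translation": [
    [0,0,-0.005],
    [0,0,-0.01],
    [0,0,-0.015],
    [0,0,-0.015],
    [0,0,-0.01],
    [0,0,-0.005],
    [0,0,0],
    [0,0,0],
    [0,0,0],
    [0,0,0],
    [0,0,0],
    [0,0,0]
  ],
  "delta_rot": [
    [0,0,0],
    [0,0,0],
    [0,0,0],
    [0,0,0],
    [0,0,0],
    [0,0,0],
    [0,0,0],
    [0,0,0],
    [0,0,0],
    [0,0,0],
    [0,0,0],
    [0,0,0]
  ],
  "grip": [-1,-1,-1,-1,-1,-1,-1,-1,-1,-1,-1,-1]
}}

```text
clock: 22.8
tool_pos: [0.5168, -0.1745, 0.1348]
eef_rot: [0.906, 0.422, -0.0, 0.0]
contact_force: [0.4, -0.1, -3.1]
opening: 0.743
finger_force: 30.0
```

```bash
python3 w.py
```

```text
[ 2.5500e-01  3.2800e-01 -2.3360e+00 -4.0000e-02 -8.0000e-03 -8.0000e-03
 -5.2408e+01 -1.0240e+00 -7.4120e+00  3.0000e+01] [0.545 0.24  0.413 0.037 0.024 0.032 0.009 0.    0.002 0.   ] 23.2 [ 0.5168 -0.1746  0.1348] [ 0.34  0.85 -0.17  1.93  0.34  0.39 -0.79]
```

The right tin reads about 2.3 N, so the middle tin is the heaviest (mid 5.4, left 2.9, right 2.3). I'll set the right one down and go back to the middle.

Call:
{"op": "play_rows", "data": {
  "translation": [
    [0,0,0.01],
    [0,0,0.015],
    [0,0,0.015],
    [0,0,0.01],
    [0,0,0.005],
    [0,0,0.0025],
    [0,0,0.002],
    [0,0,0],
    [0,0,0],
    [0,0,0],
    [0,0,0],
    [0,0,0],
    [0,0,0],
    [0,0,0]
  ],
  "delta_rot": [
    [0,0,0],
    [0,0,0],
    [0,0,0],
    [0,0,0],
    [0,0,0],
    [0,0,0],
    [0,0,0],
    [0,0,0],
    [0,0,0],
    [0,0,0],
    [0,0,0],
    [0,0,0],
    [0,0,0],
    [0,0,0]
  ],
  "grip": [-1,-1,-1,-1,-1,-1,-1,-1,-1,0.6,0.7,0.8,1,1]
}}

```text
clock: 24.95
tool_pos: [0.5169, -0.1745, 0.0754]
eef_rot: [0.906, 0.422, 0.0, 0.0]
contact_force: [0.9, -0.0, 0.4]
opening: 0.999
finger_force: 0.0
```

Call:
{"op": "play_rows", "data": {
  "translation": [
    [0,0,-0.015],
    [0,0,-0.025],
    [0,0,-0.025],
    [0,0,-0.03],
    [0,0,-0.03],
    [0,0,0],
    [0.0251,-0.0193,0],
    [0.0251,-0.0193,0],
    [0.0251,-0.0193,0],
    [0.0251,-0.0193,0],
    [0.0251,-0.0193,0],
    [0.0251,-0.0193,0],
    [0,0,0],
    [0,0,0],
    [0,0,0],
    [0,0,0]
  ],
  "delta_rot": [
    [0,0,0],
    [0,0,0],
    [0,0,0],
    [0,0,0],
    [0,0,0],
    [0,0,0],
    [0,0,0],
    [0,0,0],
    [0,0,0],
    [0,0,0],
    [0,0,0],
    [0,0,0],
    [0,0,0],
    [0,0,0],
    [0,0,0],
    [0,0,0]
  ],
  "grip": [1,1,1,1,1,1,1,1,1,1,1,1,1,1,1,1]
}}

```text
clock: 26.95
tool_pos: [0.525, 0.0141, 0.2003]
eef_rot: [0.907, 0.421, -0.0, 0.0]
contact_force: [0.2, -0.2, 0.1]
opening: 0.995
finger_force: 0.0
```

```bash
python3 - <<'E'
from h import *
s=r.get_state();print(s["clock"],s["q"].round(2),local([.5257,.016,.0745]))
cv2.imwrite("pics/s2.png",r.snapshot("scene")[130:330,200:560].repeat(2,0).repeat(2,1))
E
```

```text
26.95 [-0.01  0.72 -0.17  1.96  0.25  0.48 -1.06] [ 0.00197237 -0.0007187   0.12575167]
```

View pics/s2.png

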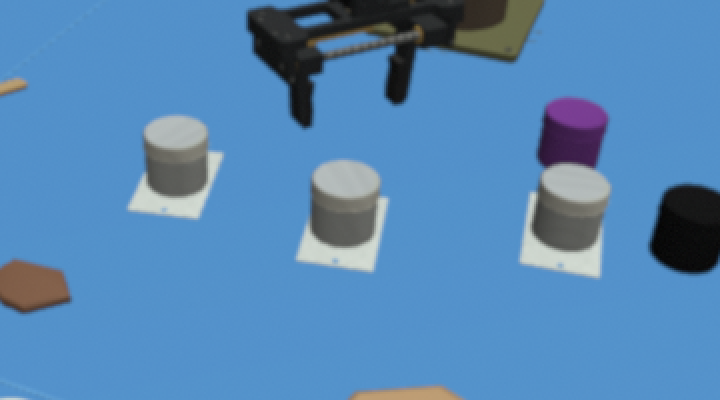

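The crop shows all three tins upright on their cards: right (176,155), mid (344,203), left (570,206). I'll grip the middle one and raise it 20 cm.

Call:
{"op": "play_rows", "data": {
  "translation": [
    [0.002,-0.001,0.03],
    [0,0,0.03],
    [0,0,0.025],
    [0,0,0.02],
    [0,0,0.012],
    [0,0,0.008],
    [0,0,0],
    [0,0,0],
    [0,0,0],
    [0,0,0],
    [0,0,0],
    [0,0,0],
    [0,0,0],
    [0,0,0]
  ],
  "delta_rot": [
    [0,0,0],
    [0,0,0],
    [0,0,0],
    [0,0,0],
    [0,0,0],
    [0,0,0],
    [0,0,0],
    [0,0,0],
    [0,0,0],
    [0,0,0],
    [0,0,0],
    [0,0,0],
    [0,0,0],
    [0,0,0]
  ],
  "grip": [1,1,1,1,1,1,1,1,-1,-1,-1,-1,-1,-1]
}}

```text
clock: 28.75
tool_pos: [0.526, 0.0173, 0.0756]
eef_rot: [0.906, 0.422, 0.0, 0.0]
contact_force: [1.6, -0.9, 6.6]
opening: 0.75
finger_force: 30.0
```

Call:
{"op": "play_rows", "data": {
  "translation": [
    [0,0,-0.005],
    [0,0,-0.01],
    [0,0,-0.015],
    [0,0,-0.02],
    [0,0,-0.02],
    [0,0,-0.02],
    [0,0,-0.02],
    [0,0,-0.02],
    [0,0,-0.02],
    [0,0,-0.02],
    [0,0,-0.015],
    [0,0,-0.01],
    [0,0,-0.005],
    [0,0,0],
    [0,0,0],
    [0,0,0],
    [0,0,0],
    [0,0,0],
    [0,0,0],
    [0,0,0]
  ],
  "delta_rot": [
    [0,0,0],
    [0,0,0],
    [0,0,0],
    [0,0,0],
    [0,0,0],
    [0,0,0],
    [0,0,0],
    [0,0,0],
    [0,0,0],
    [0,0,0],
    [0,0,0],
    [0,0,0],
    [0,0,0],
    [0,0,0],
    [0,0,0],
    [0,0,0],
    [0,0,0],
    [0,0,0],
    [0,0,0],
    [0,0,0]
  ],
  "grip": [-1,-1,-1,-1,-1,-1,-1,-1,-1,-1,-1,-1,-1,-1,-1,-1,-1,-1,-1,-1]
}}

```text
clock: 31.25
tool_pos: [0.5256, 0.0174, 0.2753]
eef_rot: [0.906, 0.422, -0.0, 0.0]
contact_force: [0.4, -0.0, -5.6]
opening: 0.749
finger_force: 30.0
```

```bash
python3 w.py; python3 - <<'E'
from h import *
cv2.imwrite("pics/s3.png",r.snapshot("scene")); r.snapshot("top")
E
```

```text
[-2.1500e-01 -2.4800e-01 -4.9120e+00 -1.5000e-02 -3.7000e-02 -7.0000e-03
 -4.7898e+01 -1.4410e+00 -1.3148e+01  2.9999e+01] [0.403 0.507 0.397 0.038 0.027 0.028 0.005 0.    0.001 0.   ] 31.65 [0.5256 0.0174 0.2753] [ 0.02  0.6  -0.22  1.89  0.2   0.67 -1.03]
```

View pics/s3.png

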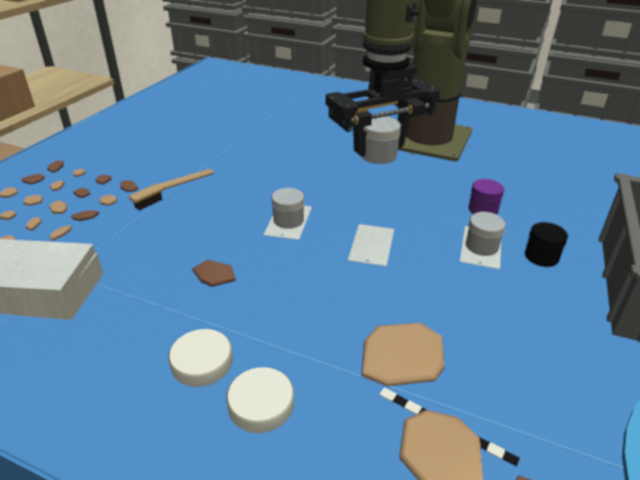

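The picture shows the middle tin held upright at (381,140) above its empty card at (372,245). The other two stand on their cards at (288,208) and (486,234), and the bystanders have not moved. Handing in.

```bash
python3 -c "
from plant import r
print(r.finish_job())"
```

```text
the job is handed in; nothing more can be done
None
```

I lifted and weighed all three tins in order and handed in holding the heaviest, the middle one (about 0.5 kg), upright 20 cm above the table; the left and right tins are back on their own cards.

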